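# Bring the carton round on the parts carousel

## Robot

A 7-joint arm with a two-finger parallel gripper is mounted at the origin on the work surface. World frame = base frame: x ahead of the robot, y to its left, z up, the work surface at z = 0. Lengths are in mm, angles in rad, forces in N, time in s.
With the tool pointing down it reaches from about 425 to 825 mm from the base axis. Payload 3.6 kg.
Tool frame: the origin (TCP) lies on the centre line of the jaws, within the pads' length; the fingertips stand 19 mm ahead of it and the grasp point (between the pads) is the TCP; z points along the fingers, y is the direction in which the jaws open and shut (so a half turn about z gives the same grasp; the last joint's range is limited). The gripper opens to 93 mm and grips with 3 to 60 N. Pads are 15 mm wide; open, the fingers measure 128 mm over their backs; the gripper's body (75 mm by 188 mm) begins 65 mm behind the grasp point.
Start: joints at [1.147, 0.615, -0.013, 1.423, 0.008, 1.103, -0.04], TCP at [251.812, -599.211, 237.64] pointing down, gripper open.
Joint ranges: [-3.12, 3.12], [-0.3, 2.06], [-1.34, 1.32], [0.26, 2.42], [-1.36, 4.5], [0.01, 1.98], [-2.84, 2.84]. Speed limits (rad/s): [2.79, 2.79, 3.14, 3.14, 3.14, 3.14, 3.14].

## Interface

Orientations are given as a unit quaternion [w, x, y, z].
In Python, from plant import env gives the robot as it stands. The module is installed in compiled form; this text tells all that it offers.
- The arm moves only by the tool servo_tool, never from a script. Its arguments are lists of equal length, an entry for each row: "xyz": the shift along the tool's x, y, z in mm, a list of three; "dr": the turn, a rotation vector about the tool's x, y, z in rad, a list of three; "gripper": the closure, from -1 (fully open) to 1 (shut), so that 0 is half open. A call has 1 to 20 rows; each row is the pose to reach, as a shift and turn from the pose commanded when the call began, along the tool's axes at that moment; what a row does not reach only later rows make up. A row lasts 1/8 s, in which the tool goes at most 62.5 mm and 10.7 degrees, less where a joint would pass 70% of its speed; a pose out of reach is approached as far as the arm can. A call with a gripper value outside its range is refused whole. The fingers move at their own pace and stop on an object; "force" is the grip in N (left out, the last holds). Time passes only in rows, so rows that repeat a pose let the fingers close. It gives the time, the measured TCP pose, the force and the opening at its end, in the units of the state.
- env.read_state(): the state, without advancing time (a new reading comes with each control period).
- env.snapshot(name): name is "scene" or "top"; returns the picture (400x640x3 uint8, red, green, blue); there is no depth.
- env.camera_model(name): a dict with "vertical_fov" (degrees; the focal length in pixels is half the picture's height over the tangent of half this angle, whatever the lens; pixels are square), "cx", "cy" (the principal point, pixels), "rvec" (rotation vector, rad) and "tvec" (3), from world to camera coordinates, as OpenCV has them. Camera axes: x right, y down, z forward; pixel columns grow to the right and rows downward; lengths in mm; the calibration is good to about 2 mm. A picture is of the moment at which its call begins. camera_model takes no time and is no camera call.
- env.finish_job(): hands the job in, once; it reports no verdict.
The state is a dict: "time": time; "q": joint angles; "joint_velocities": joint speeds; "effort": joint torques, N m; "ee_pos": TCP position; "tool_rot": TCP orientation; "force": force on the tool from outside, world axes, zero at the start; "moment": the same for the moment, N m; "finger_gap": finger opening in mm.
Only numpy, scipy, OpenCV 4.12 (cv2) and the standard library are available. Lean on these libraries where they do the work, as an engineer would, in place of code of your own. Each camera call takes 0.05 s, during which the arm holds its last target. There are 200 camera calls.

## Task

Turn the parts carousel on the bench, by pushing one or more of its bent steel arms round with a finger, until the square cardboard carton stands at the fixed pointer on the carousel's foot, with the pointer aiming at the middle of the carton (turn it either way; how the carton's faces lie does not matter). Push only on the arms: do not touch the platter or the containers on it, which must all stay standing on it, and leave the screwdriver and the bottle on the bench alone.

Things in the scene. Friction and masses are not known exactly. Their poses are not given: they have to be found in the camera images.
- hub (a point): Centre of the platter on its top face, 47 mm above the bench, on the vertical axis of turning. The platter is a round dark rubber-topped plate, 230 mm diameter, 9 mm thick. A steel nut 22 mm wide, 10 mm high stands there. The point belongs to the fixed foot and does not turn with the platter: its x axis points away from the pointer, z up.
- pickup (a point): The pick-up place, where the carton's centre should finish: fixed point at platter-top height (47 mm), 77 mm from the hub on the line from the hub to the pointer. Its x axis points from the pointer to the hub, y across that line, z up; it does not turn with the platter.
- stand: The fixed dark steel foot, 190 mm diameter, origin on the axis at the bench. A tongue 50 mm wide, 12 mm high reaches out 200 mm from the axis along the foot's -x, roughly towards the robot. On it lies the pointer, a flat aluminium arrow, top 20 mm above the bench, its tip 131 mm from the axis and aiming at the axis.
- carousel (a joint): Angle of the carousel in rad, growing anticlockwise seen from above. It turns both ways without a stop in use (limits +-12 rad, start within +-0.8), with a rubbing torque of about 0.22 N m (about 1.4 N at the arms), and stays where it is left. (In the rules carousel_c0 is its platter, carousel_c1 the nut.)
- arm0 (a point): Middle of the level outer part of one of the four arms, on the bar's centre line, 168 mm from the hub axis and 75 mm above the bench. The four arms are alike, 90 degrees apart. This arm lies along the foot's x axis at joint angle 0. Below the level part of an arm is free air down to the bench (over the tongue and pointer: down to 20 mm above the bench).
- arm1 (a point): Middle of the level outer part of one of the four arms, on the bar's centre line, 168 mm from the hub axis and 75 mm above the bench. The four arms are alike, 90 degrees apart. Each arm is a round steel bar 12 mm thick: from under the platter it rises at 127 to 143 mm from the axis, then runs level and radially to 195 mm, and ends in a black ball of 20 mm diameter.
- arm2 (a point): Middle of the level outer part of one of the four arms, on the bar's centre line, 168 mm from the hub axis and 75 mm above the bench. The four arms are alike, 90 degrees apart.
- arm3 (a point): Middle of the level outer part of one of the four arms, on the bar's centre line, 168 mm from the hub axis and 75 mm above the bench. The four arms are alike, 90 degrees apart.
- carton: Closed square cardboard carton, 46 x 46 mm and 50 mm high, the only square thing on the platter, about 0.25 kg, at any yaw. Stands loose on the rubber-topped platter, its centre 70 to 85 mm from the hub, and rides round with it. Origin: centre of its underside, z up.
- jar: Round clear jar with a steel lid, 52 mm diameter, 58 mm high. Stands loose on the rubber-topped platter, its centre 70 to 85 mm from the hub, and rides round with it. Origin: centre of its underside, z up.
- can: Round can with a paper label, 48 mm diameter, 62 mm high. Stands loose on the rubber-topped platter, its centre 70 to 85 mm from the hub, and rides round with it. Origin: centre of its underside, z up.
- spool: Empty pale wooden spool standing on its flange, 56 mm diameter, 46 mm high. Stands loose on the rubber-topped platter, its centre 70 to 85 mm from the hub, and rides round with it. Origin: centre of its underside, z up.
- screwdriver: Screwdriver lying on the bench to the robot's left of the carousel, about 200 mm long; to be left alone.
- oil: White bottle, 56 mm diameter, 130 mm high, standing on the bench to the robot's right of the carousel; to be left alone.
Mind the look-alikes: they are no part of the job. There is more than one size of the jar; the one meant has the size given above. Leave any blue look-alike of the carton alone.

How it is judged (in metres and radians):
At the end, for the whole second after the job is handed in: The carton's centre is within 16 mm sideways of the line from hub to pointer and within 30 mm of the pick-up place along it; carton, jar, can and spool all stand upright on the platter within 100 mm of the hub, and everything is at rest (y of carton in the frame of pickup between -0.016 and 0.016 m and x of carton in the frame of pickup between -0.03 and 0.03 m and angle between each of carton, jar, can, spool's own z axis and vertical below 0.15 rad and horizontal distance between each of carton, jar, can, spool and hub below 0.1 m and z of carton in the frame of hub between -0.008 and 0.008 m and linear speed of each of carton, jar, can, spool below 0.02 m/s and z of jar in the frame of hub between -0.008 and 0.008 m and z of can in the frame of hub between -0.008 and 0.008 m and z of spool in the frame of hub between -0.008 and 0.008 m and velocity of joint carousel between -0.05 and 0.05 rad/s); the robot touches nothing.
It fails at once if the robot touches a container on the platter (more than 1 N) (contact force between any of the fingers, the arm and carton above 1 N or contact force between any of the fingers, the arm and jar above 1 N or contact force between any of the fingers, the arm and can above 1 N or contact force between any of the fingers, the arm and spool above 1 N).
It fails at once if the robot pushes on the platter itself instead of an arm (more than 1.5 N) (contact force between any of the fingers, the arm and carousel_c0 above 1.5 N or contact force between any of the fingers, the arm and carousel_c1 above 1.5 N).
It fails at once if a container is lifted off the platter, tipped over or falls off ((z of carton in the frame of hub above 0.015 m or z of carton in the frame of hub below -0.015 m or angle between carton's own z axis and vertical above 0.5 rad) or (z of jar in the frame of hub above 0.015 m or z of jar in the frame of hub below -0.015 m or angle between jar's own z axis and vertical above 0.5 rad) or (z of can in the frame of hub above 0.015 m or z of can in the frame of hub below -0.015 m or angle between can's own z axis and vertical above 0.5 rad) or (z of spool in the frame of hub above 0.015 m or z of spool in the frame of hub below -0.015 m or angle between spool's own z axis and vertical above 0.5 rad)).
It fails at once if the screwdriver or the bottle on the bench is moved more than 30 mm (distance of any of screwdriver, oil from where it was at the start of the episode above 0.03 m).
It also fails if it takes over 67 s, if anything falls off the work surface, if the arm or the gripper's body presses on something with over 40 N, if the wrist force passes 120 N, or if a joint passes its speed limit or range.

## Working session

There is one attempt and no reset: what is moved stays moved. The work goes in short steps, Python scripts to look and compute and a tool call to move; the robot and the scene stay as the last step left them, time stands still between calls to the robot, and variables do not carry over. Pictures are saved under pics/ and viewed, about 8 in all and at most 12, crops included, and the job is handed in when it is done.

Besides the shell and the picture viewer there is one more tool, called after "Call:" as name(argument=value, ...) on one line, values as JSON. servo_tool: Moves the arm, as the interface text tells. Its arguments: {"type":"object","properties":{"xyz":{"type":"array","items":{"type":"array","items":{"type":"number"}}},"dr":{"type":"array","items":{"type":"array","items":{"type":"number"}}},"gripper":{"type":"array","items":{"type":"number"}},"force":{"type":"number"}},"required":["xyz","dr","gripper"]}

```bash
mkdir -p pics
cat > h.py <<'E'
from plant import env
import cv2, numpy as np
def snap(n,f):
    im=env.snapshot(n); cv2.imwrite(f'pics/{f}.png',im[:,:,::-1]); return im
def cam(n):
    m=env.camera_model(n); f=200/np.tan(np.radians(m['vertical_fov'])/2)
    K=np.array([[f,0,m['cx']],[0,f,m['cy']],[0,0,1.]]); return K,np.array(m['rvec'],float).ravel(),np.array(m['tvec'],float).ravel(),m
def ray(n,uv,z):
    K,r,t,_=cam(n); R=cv2.Rodrigues(r)[0]; c=-R.T@t
    out=[]
    for u,v in uv:
        d=R.T@np.linalg.inv(K)@[u,v,1]; out.append((c+d*(z-c[2])/d[2]))
    return np.array(out)
def proj(n,p):
    K,r,t,_=cam(n); return cv2.projectPoints(np.array(p,float).reshape(-1,3),r,t,K,None)[0].reshape(-1,2)
E
python3 - <<'E'
from h import *
snap('top','top0');snap('scene','scene0')
for n in('top','scene'):
    print(cam(n)[3])
s=env.read_state();print(s)
E
```

```text
{'vertical_fov': 52.315904463631206, 'cx': 319.1771470031666, 'cy': 198.5155599861359, 'rvec': array([ 2.19059099, -2.15739053,  0.11553657]), 'tvec': array([ -35.91797633,  567.55239916, 1255.91510965])}
{'vertical_fov': 45.02986201724804, 'cx': 322.9459524119454, 'cy': 207.94239966922964, 'rvec': array([ 1.21160229,  2.20035466, -1.06807915]), 'tvec': array([ 312.21443848, -228.17137904, 1633.77735658])}
{'time': 0.1, 'q': array([ 1.14649592,  0.61582585, -0.01263617,  1.42470012,  0.00811426,
        1.1033911 , -0.04040639]), 'joint_velocities': array([-0.00100045,  0.00042728, -0.00138201, -0.00337578,  0.00018023,
       -0.00160311, -0.00084177]), 'effort': array([ 1.71903612e-03, -4.60044050e+01,  2.10257457e-01, -1.66245210e+01,
       -6.11348846e-02,  1.69305014e-02,  9.24986603e-05]), 'ee_pos': array([ 251.57030013, -598.63758393,  236.60749646]), 'tool_rot': array([-1.11173447e-03,  9.80275814e-01,  1.97631058e-01, -2.38680467e-04]), 'force': array([-0.10338139, -0.12440958, -0.15378435]), 'moment': array([-0.04611906, -0.02076814, -0.01622161]), 'finger_gap': 93.26247432051295}
```

View pics/top0.png

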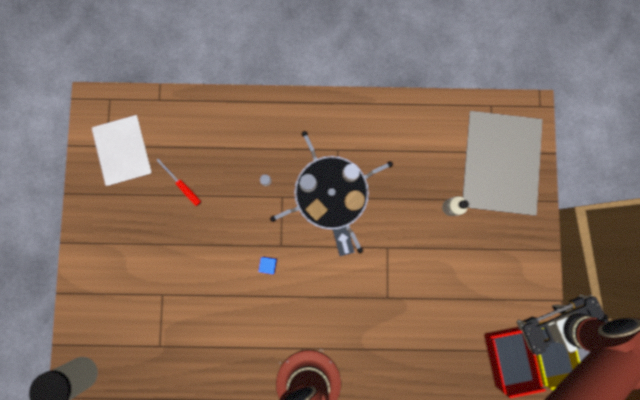

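View pics/scene0.png

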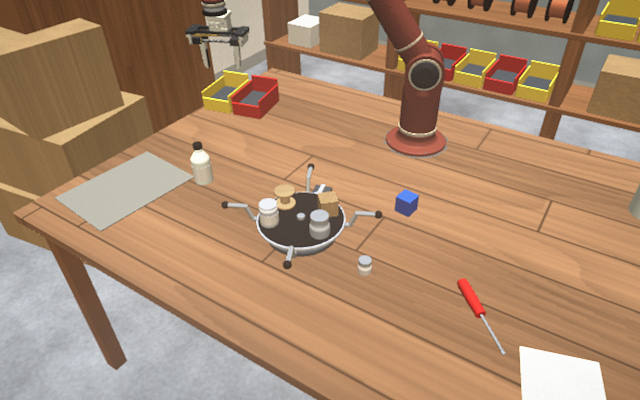

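Run:
```python
from h import *
im=cv2.imread('pics/top0.png')[120:270,250:410]
cv2.imwrite('pics/crop0.png',cv2.resize(im,None,fx=4,fy=4,interpolation=cv2.INTER_CUBIC)[:600])
print(proj('top',[[0,0,0]]))
print(ray('top',[(332,192)],57))
print('balls',ray('top',[(305,134),(390,164),(272,219),(361,250.5)],75))
```

```text
[[307.53139268 382.53416242]]
[[586.0156481  -66.35542918  57.        ]]
balls [[ 762.74016559   19.77695658   75.        ]
 [ 673.20312545 -242.63991962   75.        ]
 [ 498.99123855  114.60627002   75.        ]
 [ 408.52027272 -154.84073132   75.        ]]
```

View pics/crop0.png

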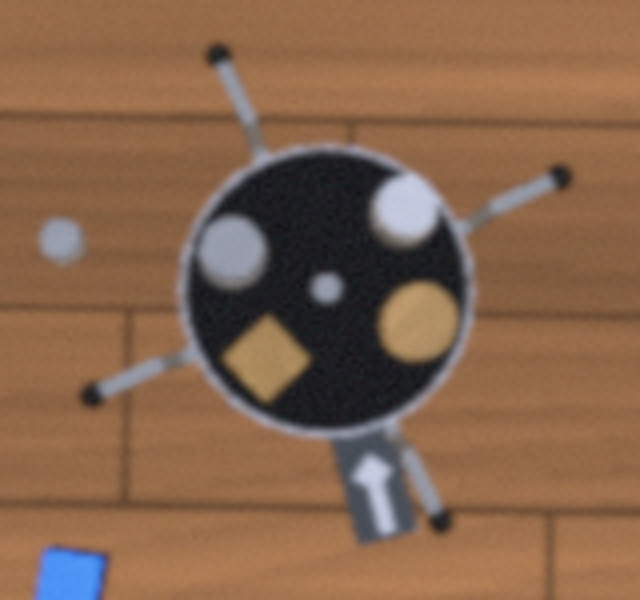

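Run:
```python
from h import *
c=lambda *p:[(250+u/4-.375,120+v/4-.375) for u,v in p]
hub=ray('top',c((218,54),(560,177),(91,394),(441,520)),75)
H=hub.mean(0);print('H',H,[np.degrees(np.arctan2(*(b-H)[1::-1])) for b in hub],[np.hypot(*(b-H)[:2]) for b in hub])
print(ray('top',c((326,288)),57))
def rep(n,p,z):
    q=ray('top',c(p),z)[0]; d=q-H; print(n,q,np.degrees(np.arctan2(d[1],d[0])),np.hypot(d[0],d[1]))
rep('carton',(266,359),97);rep('tip',(372,453),20);rep('tail',(383,535),20);rep('tongue',(386,537),12)
rep('can/jar',(232,250),105);rep('jar',(406,208),109);rep('spool',(419,321),93);rep('oil',(250+0,0),0)
print(ray('top',[(457,205)],0))
```

```text
H [587.93835908 -64.21625321  75.        ] [np.float64(26.04287285229765), np.float64(-64.2162919114092), np.float64(115.89262414304777), np.float64(-153.7464892521227)] [np.float64(197.5731900555911), np.float64(196.87260126522813), np.float64(197.59624428561898), np.float64(197.20217901806333)]
[[587.1385895  -63.63887115  57.        ]]
carton [528.59053701 -18.20110123  97.        ] 142.21189891000077 75.09699192615867
tip [ 461.2938634  -102.74731025   20.        ] -163.07783671340258 132.3762465222344
tail [ 397.40664957 -111.95612355   20.        ] -165.93349288501955 196.42155570999182
tongue [ 395.60624364 -114.91364925   12.        ] -165.23312549381822 198.9016555769216
can/jar [608.87103435   8.34932275 105.        ] 73.9089667279361 75.52443120586064
jar [ 641.90018983 -120.58082139  109.        ] -46.24761576787823 78.03104334012096
spool [ 559.1614826  -132.28737203   93.        ] -112.91607607442545 73.9038959499768
oil [ 8.30950334e+02 -3.84341573e-01  0.00000000e+00] 14.717406253426525 251.25551291294448
[[ 556.78271791 -472.44099981    0.        ]]
```

```bash
cat >> h.py <<'E'
from scipy.spatial.transform import Rotation as Ro
HUB=np.array([587.9,-64.2]); 
def plan(ts):  # ts: (x,y,z,tool-x yaw deg); prints tool-frame shift + turn from current pose
    s=env.read_state(); w,x,y,z=s['tool_rot']; R=Ro.from_quat([x,y,z,w])
    for t in ts:
        a=np.radians(t[3]); c,d=np.cos(a),np.sin(a)
        T=Ro.from_matrix(np.array([[c,d,0],[d,-c,0],[0,0,-1]]).astype(float))
        print(np.round(R.inv().apply(np.array(t[:3])-s['ee_pos']),0),np.round((R.inv()*T).as_rotvec(),3))
E
python3 - <<'E'
from h import *
plan([(350,-400,237,22),(425,-107,200,14)])
E
```

```text
[ 168. -145.   -0.] [-0.002  0.     0.014]
[ 350. -386.   37.] [-0.002  0.     0.154]
```

Call:
servo_tool(xyz=[[42, -36, 0], [84, -72, 0], [126, -108, 0], [168, -145, 0], [198, -185, 6], [228, -225, 12], [258, -265, 18], [288, -305, 24], [320, -346, 30], [350, -386, 37], [350, -386, 37], [350, -386, 37], [350, -386, 37], [350, -386, 37]], dr=[[0, 0, 0], [0, 0, 0], [0, 0, 0.014], [0, 0, 0.014], [0, 0, 0.04], [0, 0, 0.06], [0, 0, 0.09], [0, 0, 0.11], [0, 0, 0.13], [0, 0, 0.154], [0, 0, 0.154], [0, 0, 0.154], [0, 0, 0.154], [0, 0, 0.154]], gripper=[1, 1, 1, 1, 1, 1, 1, 1, 1, 1, 1, 1, 1, 1])

```text
time: 1.85
ee_pos: [424.7, -109.1, 200.8]
tool_rot: [0.0, 0.993, 0.12, 0.0]
force: [-0.5, -0.4, 0.2]
finger_gap: 0.4
```

Run:
```python
from h import *
plan([(424,-100,200,14),(424,-100,72,14)])
```

```text
[ 2. -9.  1.] [ 0.    -0.    -0.003]
[  2.  -9. 129.] [ 0.    -0.    -0.003]
```

Call:
servo_tool(xyz=[[2, -9, 0], [2, -9, 0], [2, -9, 25], [2, -9, 50], [2, -9, 75], [2, -9, 100], [2, -9, 115], [2, -9, 128], [2, -9, 128], [2, -9, 128]], dr=[[0, 0, 0], [0, 0, 0], [0, 0, 0], [0, 0, 0], [0, 0, 0], [0, 0, 0], [0, 0, 0], [0, 0, 0], [0, 0, 0], [0, 0, 0]], gripper=[1, 1, 1, 1, 1, 1, 1, 1, 1, 1])

```text
time: 3.1
ee_pos: [425.1, -98.6, 73.0]
tool_rot: [0.0, 0.993, 0.122, 0.0]
force: [-0.1, -0.5, -0.2]
finger_gap: 0.8
```

Run:
```python
from h import *
snap('scene','s1')
im=cv2.imread('pics/s1.png')[110:270,200:420]
cv2.imwrite('pics/s1c.png',cv2.resize(im,None,fx=3,fy=3,interpolation=cv2.INTER_CUBIC))
for th in range(-165,-100,8):
    a=np.radians(th); p=HUB+168*np.array([np.cos(a),np.sin(a)])
    print(th,end=' ');plan([(p[0],p[1],72,th+180)])
```

```text
-165 [-2.  9.  1.] [ 0.    -0.001 -0.018]
-157 [ 0. 32.  1.] [ 0.001 -0.001 -0.158]
-149 [ 6. 55.  1.] [ 0.001 -0.001 -0.297]
-141 [14. 77.  1.] [ 0.001 -0.001 -0.437]
-133 [25. 97.  1.] [ 0.001 -0.001 -0.576]
-125 [ 40. 116.   1.] [ 0.001 -0.001 -0.716]
-117 [ 56. 133.   1.] [ 0.001 -0.001 -0.856]
-109 [ 75. 147.   1.] [ 0.001 -0.001 -0.995]
-101 [ 95. 158.   1.] [ 1.000e-03 -1.000e-03 -1.135e+00]
```

View pics/s1c.png

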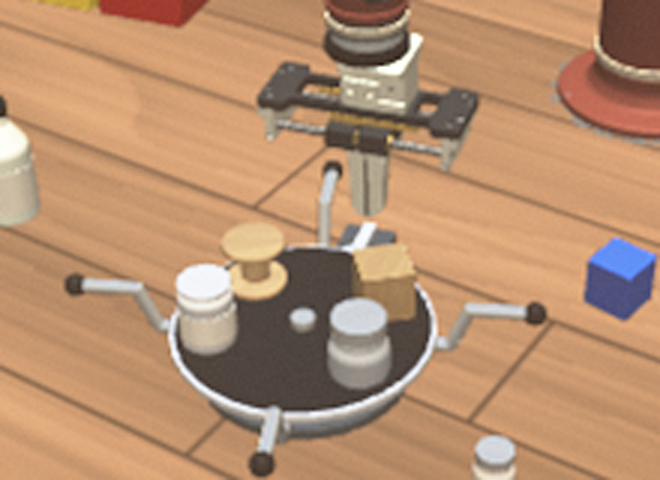

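Call:
servo_tool(xyz=[[-1, 15, 1], [-1, 20, 1], [0, 26, 1], [0, 32, 1], [2, 38, 1], [3, 43, 1], [4, 49, 1], [6, 55, 1], [8, 61, 1], [10, 66, 1], [12, 72, 1], [14, 77, 1], [17, 82, 1], [19, 87, 1], [22, 92, 1], [25, 97, 1], [29, 102, 1], [32, 107, 1], [34, 109, 1], [34, 109, 1]], dr=[[0, 0, -0.05], [0, 0, -0.09], [0, 0, -0.12], [0, 0, -0.158], [0, 0, -0.193], [0, 0, -0.228], [0, 0, -0.262], [0, 0, -0.297], [0, 0, -0.332], [0, 0, -0.367], [0, 0, -0.402], [0, 0, -0.437], [0, 0, -0.472], [0, 0, -0.506], [0, 0, -0.541], [0, 0, -0.576], [0, 0, -0.611], [0, 0, -0.646], [0, 0, -0.66], [0, 0, -0.66]], gripper=[1, 1, 1, 1, 1, 1, 1, 1, 1, 1, 1, 1, 1, 1, 1, 1, 1, 1, 1, 1])

```text
time: 5.65
ee_pos: [484.3, -196.7, 71.7]
tool_rot: [0.0, 0.9, 0.437, 0.0]
force: [-1.5, -0.3, 0.9]
finger_gap: 0.5
```

Run:
```python
from h import *
print(env.read_state()['force'])
snap('top','t2')
im=cv2.imread('pics/t2.png')[120:270,250:410]
cv2.imwrite('pics/t2c.png',cv2.resize(im,None,fx=4,fy=4,interpolation=cv2.INTER_CUBIC))
```

```text
[-1.50781637 -0.34843726  0.87281431]
```

View pics/t2c.png

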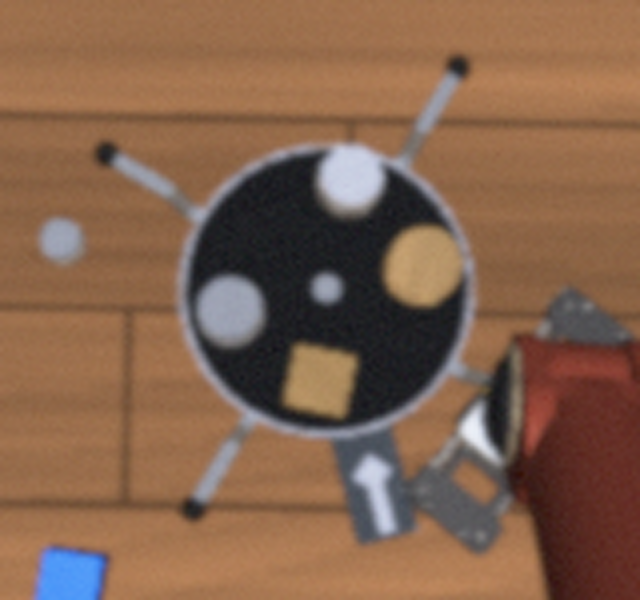

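Run:
```python
from h import *
c=lambda *p:[(250+u/4-.375,120+v/4-.375) for u,v in p]
def a(p,z):
    d=ray('top',c(p),z)[0][:2]-HUB; return np.degrees(np.arctan2(d[1],d[0]))%360,np.hypot(*d)
print('carton',a((320,381),97),'balls',a((457,66),75),a((106,153),75),a((193,508),75))
s=env.read_state();d=s['ee_pos'][:2]-HUB;print('finger',np.degrees(np.arctan2(d[1],d[0])),np.hypot(*d))
for th in range(-128,-100,2):
    t=np.radians(th); p=HUB+168*np.array([np.cos(t),np.sin(t)])
    print(th,end=' ');plan([(p[0],p[1],72,th+180)])
```

```text
carton (np.float64(175.7197228040966), np.float64(75.28354803405965)) balls (np.float64(330.24878166526304), np.float64(197.22152712781593)) (np.float64(60.041903307377126), np.float64(197.48750732832352)) (np.float64(149.86667468197516), np.float64(197.27535386862414))
finger -128.04614747879612 168.0829254662208
-128 [ 0.  0. -0.] [ 0.001 -0.    -0.004]
-126 [ 0.  6. -0.] [ 0.001 -0.    -0.039]
-124 [ 1. 12. -0.] [ 0.001 -0.    -0.074]
-122 [ 1. 18. -0.] [ 0.001 -0.    -0.109]
-120 [ 2. 24. -0.] [ 0.001 -0.    -0.144]
-118 [ 3. 29. -0.] [ 0.001  0.    -0.179]
-116 [ 4. 35. -0.] [ 0.001  0.    -0.214]
-114 [ 5. 41. -0.] [ 0.001  0.    -0.248]
-112 [ 7. 46. -0.] [ 0.001  0.    -0.283]
-110 [ 9. 52. -0.] [ 0.001  0.    -0.318]
-108 [10. 58. -0.] [ 0.001  0.    -0.353]
-106 [13. 63. -0.] [ 0.001  0.    -0.388]
-104 [15. 68. -0.] [ 0.001  0.    -0.423]
-102 [17. 74. -0.] [ 0.001  0.    -0.458]
```

Call:
servo_tool(xyz=[[0, 5, 0], [1, 12, 0], [1, 18, 0], [2, 24, 0], [3, 29, 0], [4, 35, 0], [5, 41, 0], [7, 46, 0], [8, 50, 0], [9, 53, 0], [10, 55, 0], [10, 55, 0], [8, 50, 0], [5, 41, 0], [4, 35, 0], [4, 35, 0]], dr=[[0, 0, -0.035], [0, 0, -0.074], [0, 0, -0.109], [0, 0, -0.144], [0, 0, -0.179], [0, 0, -0.214], [0, 0, -0.248], [0, 0, -0.283], [0, 0, -0.3], [0, 0, -0.32], [0, 0, -0.335], [0, 0, -0.335], [0, 0, -0.31], [0, 0, -0.27], [0, 0, -0.24], [0, 0, -0.24]], gripper=[1, 1, 1, 1, 1, 1, 1, 1, 1, 1, 1, 1, 1, 1, 1, 1])

```text
time: 7.7
ee_pos: [513.5, -214.1, 71.8]
tool_rot: [-0.0, 0.841, 0.541, -0.0]
force: [0.5, 1.1, -0.3]
finger_gap: 0.7
```

Run:
```python
from h import *
print(env.read_state()['force'])
snap('top','t3')
im=cv2.imread('pics/t3.png')[120:270,250:410]
cv2.imwrite('pics/t3c.png',cv2.resize(im,None,fx=4,fy=4,interpolation=cv2.INTER_CUBIC))
```

```text
[ 0.48952569  1.06159924 -0.26778229]
```

View pics/t3c.png

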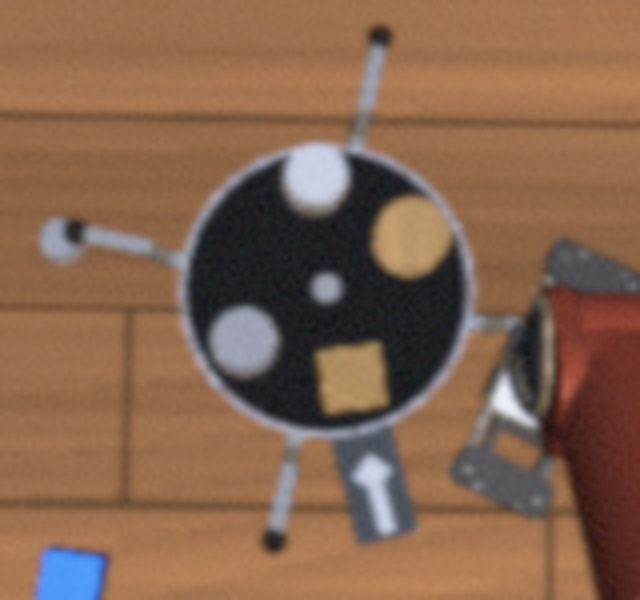

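Run:
```python
from h import *
c=lambda *p:[(250+u/4-.375,120+v/4-.375) for u,v in p]
def a(p,z):
    d=ray('top',c(p),z)[0][:2]-HUB; return np.degrees(np.arctan2(d[1],d[0]))%360,np.hypot(*d)
print('carton',a((352,378),97),'balls',a((379,36),75),a((74,231),75),a((273,541),75))
t=np.radians(195); print('target px',[(np.array(q)-(250-.375,120-.375))*4 for q in proj('top',[[*(HUB+77*np.array([np.cos(t),np.sin(t)])),97]])])
s=env.read_state();d=s['ee_pos'][:2]-HUB;print('finger',np.degrees(np.arctan2(d[1],d[0])),np.hypot(*d))
for th in (-116,-114,-112,-110,-108,-106,-104,-102):
    t=np.radians(th); p=HUB+168*np.array([np.cos(t),np.sin(t)])
    print(th,end=' ');plan([(p[0],p[1],72,th+180)])
```

```text
carton (np.float64(194.05576611646975), np.float64(74.71327233196195)) balls (np.float64(349.07402743196786), np.float64(197.45130130362438)) (np.float64(78.95670245584989), np.float64(197.61557219893052)) (np.float64(168.75330049664254), np.float64(198.09048273602863))
target px [array([354.37215634, 380.5898191 ])]
finger -116.20658145108682 167.40001919793022
-116 [-1.  1. -0.] [ 0.    -0.     0.027]
-114 [-1.  6. -0.] [ 0.    -0.    -0.008]
-112 [-1. 12. -0.] [ 0.    -0.    -0.043]
-110 [-0. 18. -0.] [ 0.    -0.    -0.078]
-108 [ 0. 24. -0.] [ 0.    -0.    -0.112]
-106 [ 1. 30. -0.] [ 0.    -0.    -0.147]
-104 [ 2. 36. -0.] [ 0.    -0.    -0.182]
-102 [ 3. 41. -0.] [ 0.     0.    -0.217]
```

Call:
servo_tool(xyz=[[-8, -4, 0], [-15, -8, 0], [-20, -10, -20], [-25, -10, -50], [-30, -10, -80], [-35, -10, -110], [-40, -10, -130], [-40, -10, -130], [-40, -10, -130], [-40, -10, -130]], dr=[[0, 0, 0], [0, 0, 0], [0, 0, 0], [0, 0, 0], [0, 0, 0], [0, 0, 0], [0, 0, 0], [0, 0, 0], [0, 0, 0], [0, 0, 0]], gripper=[1, 1, 1, 1, 1, 1, 1, 1, 1, 1])

```text
time: 9.0
ee_pos: [487.6, -246.5, 200.4]
tool_rot: [-0.001, 0.841, 0.541, -0.001]
force: [-0.1, 0.3, -0.3]
finger_gap: 0.7
```

Run:
```python
from h import *
print(env.read_state()['force'])
a=snap('top','t4').astype(float); snap('scene','s4')
b=cv2.imread('pics/t3.png')[:,:,::-1].astype(float)
print('platter change',np.abs(a-b)[155:230,295:365].mean())
t,s=cv2.imread('pics/t4.png')[120:270,250:410],cv2.imread('pics/s4.png')[130:280,210:370]
cv2.imwrite('pics/f.png',cv2.resize(np.hstack([t,s]),None,fx=2.5,fy=2.5,interpolation=cv2.INTER_CUBIC))
```

```text
[-0.11453142  0.28191318 -0.25546913]
platter change 2.6516825396825396
```

View pics/f.png

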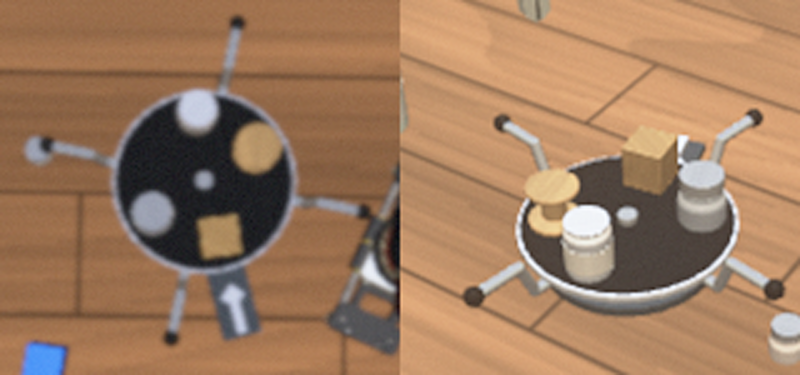

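The carton, at about (220,236) in the left half of the picture, stands in line with the pointer. All four containers are upright and the arm is clear.

```bash
python3 -c "
from plant import env
print(env.finish_job())"
```

```text
the job is handed in; nothing more can be done
None
```

I turned the carousel about 52° anticlockwise by pushing one steel arm with the closed fingers. I then backed off, raised the arm clear and handed the job in at about 9 s; it gave no verdict.

- **Carton position:** the last measurement put the carton at 194.1° around the hub, against about 195° for the pointer. That is roughly 1 mm off the pointer line, and about 75 mm from the hub where 77 mm is wanted. The pointer's direction could be read only to 1–2°, because its tip, tail and tongue gave slightly different values. That is well inside the ±16 mm allowed.
- **Final pictures:** after the arm was clear, all four containers stood upright on the platter. Nothing on the platter had visibly moved since that measurement.
- **Forces:** readings were at most about 2 N where I checked, at the end of each move, and about 0.4 N with the arm clear.
- **Screwdriver and bottle:** the fingers never went near either one. I did not measure their positions again afterwards.

No check failed or disagreed beyond the pointer readings.

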